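Lower the ratchet armrest of the blood-draw place

ROBOT

A 6-joint arm with a two-finger parallel gripper is mounted at the origin on the work surface. World frame = base frame: x ahead of the robot, y to its left, z up, the work surface at z = 0. Lengths are in m, angles in rad, forces in N, time in s.
With the tool pointing down it reaches from about 0.375 to 0.975 m from the base axis. Payload 3.8 kg.
Tool frame: the origin (TCP) lies on the centre line of the jaws, within the pads' length; the fingertips stand 14 mm ahead of it and the grasp point (between the pads) lies 5 mm behind it; z points along the fingers, y is the direction in which the jaws open and shut (so a half turn about z gives the same grasp; the last joint's range is limited). The gripper opens to 85 mm and grips with 20 to 120 N. Pads are 22 mm wide; open, the fingers measure 114 mm over their backs; the gripper's body (76 mm by 85 mm) begins 54 mm behind the grasp point. The pads swing forward as they close: fully open they stand 13 mm farther back than shut.
Start: joints at [-1.204, 0.264, 1.604, -0, 1.274, -0.037], TCP at [0.265, -0.621, 0.209] pointing down, gripper open.
Joint ranges: [-2.63, 2.63], [-0.94, 2.18], [0.31, 2.57], [-1.31, 4.45], [0, 2.66], [-2.55, 2.55]. Speed limits (rad/s): [2.57, 2.57, 3.14, 3.14, 3.14, 3.14].

INTERFACE

Orientations are given as a unit quaternion [w, x, y, z].
In Python, from bench import arm gives the robot as it stands. The module is installed in compiled form; this text tells all that it offers.
- The arm moves only by the shell command python3 -m jog 'ROWS' [FORCE]. ROWS is JSON, a list that holds one entry, the list of rows, each a list of 7 numbers: the opening, from -1 (shut) to 1 (fully open), so that 0 is half open, then the shift along the tool's x, y, z in mm, then the turn, a rotation vector about the tool's x, y, z in degrees. In form: [[[hand, dx, dy, dz, rx, ry, rz], ...]]. A call has 1 to 10 rows; each row shifts and turns the commanded pose from where the row before left it, along the tool's axes as they then stand; what a row does not reach is not made up. A row lasts 1/10 s, in which the tool goes at most 50 mm and 8.59 degrees, less where a joint would pass 70% of its speed; a pose out of reach is approached as far as the arm can. A call is refused whole if a number of a shift passes 50 or a number of a turn 8.59, either way. A call with a gripper value outside its range is refused whole. The fingers move at their own pace and stop on an object; FORCE is the grip in N (left out, the last holds). Time passes only in rows, so rows that do not move let the fingers close. It gives the time, the measured TCP pose, the force and the opening at its end, in the units of the state.
- arm.state(): the state, without advancing time (a new reading comes with each control period).
- arm.capture(name): name is "side" or "top" or "wrist"; returns a dict with "color" (384x512x3 uint8, blue, green, red), "range_z" (384x512 float32, m along the optical axis (not along the pixel's ray), 0 where there is no reading), "camera_matrix" (3x3 intrinsics, pixels), "world_from_camera" (4x4, takes a point from camera to world coordinates); the wrist camera has in their place "tool_from_camera" (4x4, takes a point from camera to tool coordinates, whose origin is the TCP and whose axes are the flange's). Camera axes: x right, y up, looking along -z (the intrinsics and any distortion apply to the point x, -y, -z); pixel columns grow to the right and rows downward; lengths in m; the calibration is good to about 2 mm. A picture is of the moment at which its call begins: read the wrist's pose just before it.
- arm.hand_in(): hands the job in, once; it reports no verdict.
The state is a dict: "time_s": time; "qpos": joint angles; "dq": joint speeds; "effort": joint torques, N m; "tcp_pos": TCP position; "tool_rot": TCP orientation; "force": force on the tool from outside, world axes, zero at the start; "moment": the same for the moment, N m; "finger_gap": finger opening in m.
Only numpy, scipy, OpenCV 4.12 (cv2) and the standard library are available. Lean on these libraries where they do the work, as an engineer would, in place of code of your own. Each camera call takes 0.05 s, during which the arm holds its last target. There are 200 camera calls.

TASK

The padded blood-draw armrest stands raised on its ratchet; lower it for the next patient. Press the release paddle at its front end down with the fingertips until the pawl is clear of the teeth and, keeping it pressed, ease the arm down past the teeth (no slamming) until it lies fully down on its rubber rest, then take the hand away so that the paddle springs up and the pawl drops back in. Touch and push only: do not lift the arm, do not force it down against the engaged ratchet, and leave the tube rack, the bottle and the jar standing where they are.

Things in the scene. Friction and masses are not known exactly. Their poses are not given: they have to be found in the camera images.
- armrest: Fixed frame: dark steel base plate 360 x 110 x 8 mm carrying the lowered arm's rubber-capped rest post and, behind it, two white cheeks with the arm's hinge and a toothed steel ratchet wheel, 141 mm diameter. Origin on the bench under the rest post; -x axis along the lowered arm to its front end, y along the hinge axis, z up. The hinge axis lies at x = +255 mm, z = 100 mm of this frame.
- padded_arm (a joint): Angle of the padded arm above level (rad): 0 = fully down on its rest; grows as the front end rises; starts at 0.36 to 0.58, stop at 0.85. With the pawl in, it can drop to the next tooth (0.30 or 0.46) but no further; upward it clicks over the teeth, 0.16 apart. Its hinge is stiff: the arm stays where it is left; with the pawl clear, 6 to 11 N down on the paddle move it.
- pad_end (a point): Middle of the top edge at the front end of the arm's blue upholstered pad (250 x 125 x 36 mm, from 113 to 363 mm in front of the hinge axis). The point lies 363 mm along the arm from the hinge axis and 54 mm above the arm's centre line (the line from the hinge that is level when the arm is down). Moves with the arm.
- paddle_top (a point): Centre of the top face of the release paddle, a steel plate 62 mm long, 70 mm wide with a black rubber tread (6 mm thick together), sticking out beyond the pad's front end, 32 mm lower than the pad's top. With the paddle up it lies 402 mm along the arm from the hinge axis and 22 mm above the arm's centre line; fully pressed, 410 mm and 12 mm. Moves with arm and paddle.
- paddle (a joint): Release paddle (rad): 0 = up, 0.25 = fully pressed, some 10 mm down at its centre, which takes 4 to 5 N against its spring. Its pin lies across the arm, 367 mm from the hinge axis and 12 mm below the centre line. A rod draws the pawl out: pawl = 0.84 x paddle. Starts at 0 to 0.17, as the pawl may lie on the back of a tooth.
- pawl (a joint): Ratchet pawl between the arm's rails, in front of the toothed wheel (rad): 0 = nose at the bottom of a tooth gap, up to 0.14 = riding on a tooth, above 0.15 = clear of the teeth, 0.21 = fully drawn out. Driven by the paddle; springs back with it.
- tube_rack_mid (a point): White rack 125 x 64 mm with ten capped blood tubes, 103 mm high in all, loose, on the far side of the armrest, near its front end or its middle; the point is on its centre line, 50 mm above the bench. To be left alone.
- disinfectant_mid (a point): White plastic bottle, 56 mm diameter, 140 mm high, loose, on the far side of the armrest, near its middle or its front end (it may change places with the rack); the point is its centre, 70 mm up. To be left alone.
- swab_jar_mid (a point): Glass swab jar with steel lid, 60 mm diameter, 75 mm high, loose, beyond the armrest's front end; the point is its centre. To be left alone.

How it is judged:
By the outcome, as a careful person would: the job done as asked, in the order asked, and still so for the second after the job is handed in, with the robot touching nothing.
It also fails if it takes over 35 s, if anything falls off the work surface, if the arm or the gripper's body presses on something with over 40 N, if the wrist force passes 120 N, or if a joint passes its speed limit or range.

## Working session

There is one attempt and no reset: what is moved stays moved. The work goes in short steps, Python scripts to look and compute and a shell command to move; the robot and the scene stay as the last step left them, time stands still between calls to the robot, and variables do not carry over. Pictures are saved under pics/ and viewed, about 8 in all and at most 12, crops included, and the job is handed in when it is done.

```bash
mkdir -p pics
cat > h.py <<'E'
import numpy as np, cv2
from bench import arm
def cap(n,f=None):
    c=arm.capture(n)
    if f: cv2.imwrite('pics/'+f,c['color'])
    return c
def world(c,T=None):
    z=c['range_z'];K=c['camera_matrix'];h,w=z.shape
    u,v=np.meshgrid(np.arange(w),np.arange(h))
    P=np.stack([(u-K[0,2])/K[0,0]*z,-(v-K[1,2])/K[1,1]*z,-z,np.ones_like(z)],-1)
    T=c['world_from_camera'] if T is None else T
    W=(P@T.T)[...,:3]; W[z==0]=np.nan
    return W
E
python3 - <<'E'
from h import *
a=cap('side');b=cap('top')
np.savez('c0.npz',a=world(a),b=world(b),ac=a['color'],bc=b['color'])
cv2.imwrite('pics/side0.png',a['color']);cv2.imwrite('pics/top0.png',b['color'])
print(arm.state(),a['world_from_camera'],b['world_from_camera'])
E
```

```text
{'time_s': 0.1, 'qpos': array([-1.20389897e+00,  2.64672501e-01,  1.60528086e+00,  7.67577208e-06,
        1.27367987e+00, -3.69243699e-02]), 'dq': array([-1.21924556e-06, -9.50898949e-04, -3.89038928e-03, -1.77544690e-03,
        6.56514465e-04, -7.19821948e-05]), 'effort': array([ 5.81498680e-04, -5.16708112e+01, -3.68589091e+01, -5.48572507e-05,
        6.23200220e-03,  1.59818185e-06]), 'tcp_pos': array([ 0.26495859, -0.62004034,  0.20736669]), 'tool_rot': array([-1.00704067e-03,  9.79684875e-01,  2.00540532e-01, -1.63953172e-04]), 'force': array([-0.12787873, -0.13534595,  0.49452113]), 'moment': array([ 0.04239553, -0.00712786,  0.07307754]), 'finger_gap': 0.0855247894155368} [[-3.99967980e-01 -6.13923861e-01  6.80531490e-01  1.43328959e+00]
 [ 9.16529063e-01 -2.68157732e-01  2.96759005e-01  3.41324049e-01]
 [ 3.02347111e-04  7.42420988e-01  6.69933567e-01  9.66461956e-01]
 [ 0.00000000e+00  0.00000000e+00  0.00000000e+00  1.00000000e+00]] [[ 0.02772409  0.98887718 -0.14612765  0.39709344]
 [-0.99949918  0.02965423  0.0110464  -0.02816169]
 [ 0.01525684  0.14574821  0.98920407  1.30681708]
 [ 0.          0.          0.          1.        ]]
```

View pics/side0.png

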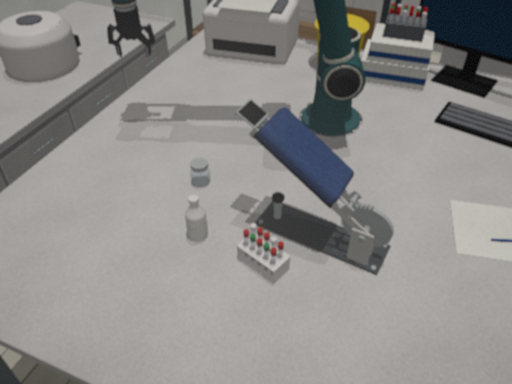

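View pics/top0.png

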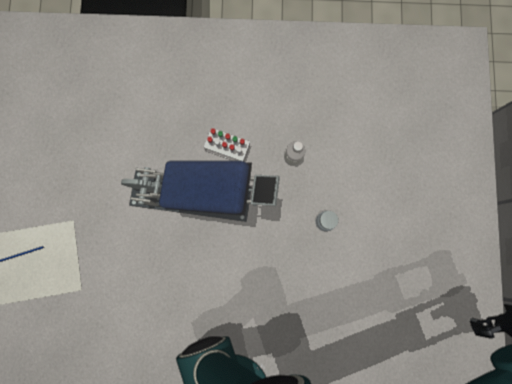

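The side view shows the raised blue pad (305,155), the paddle at (253,112), and the jar, bottle and rack at (200,172), (196,218) and (263,250). In the top view the paddle is at (265,190), the pad spans columns 162–250, and the arm points to world -y. Next I'll measure these.

```bash
cat > m.py <<'E'
from h import *
def pad(W,C):
    C=C.astype(int); m=(C[...,0]>C[...,2]+35)&(C[...,0]>60)&(C[...,1]<C[...,0]-20)
    m&=np.isfinite(W[...,0])&(W[...,2]>.1)&(abs(W[...,0]-.6)<.3)&(abs(W[...,1])<.45)
    n,l,s,_=cv2.connectedComponentsWithStats(m.astype(np.uint8)); m=l==1+np.argmax(s[1:,4])
    return m
E
python3 - <<'E'
from m import *
d=np.load('c0.npz')
for k in 'ab':
    W,C=d[k],d[k+'c']; m=cv2.erode(pad(W,C).astype(np.uint8),np.ones((3,3)))>0
    P=W[m]
    for i in range(6):
        c=P.mean(0); n=np.linalg.svd(P-c,full_matrices=False)[2][2]; n*=np.sign(n[2]); r=(P-c)@n; P=P[abs(r)<max(.003,1.5*r.std())]
    print(k,m.sum(),len(P),'c',c,'n',n,'tilt',np.arccos(n[2]),'dir',np.degrees(np.arctan2(n[1],n[0])))
    q=P[:,:2].astype(np.float32); print(' y',np.percentile(P[:,1],[1,99]),'z',np.percentile(P[:,2],[1,99]),'x',np.percentile(P[:,0],[1,99]))
W=d['b']
for nm,(r,c) in dict(paddle=(190,265),pf=(190,275),pn=(190,256),jar=(220,328),bottle=(146,298),rack=(144,228),l=(180,265),rr=(201,265)).items():
    print(nm,np.nanmedian(W[r-2:r+3,c-2:c+3].reshape(-1,3),axis=0))
W=d['a']; 
for nm,(r,c) in dict(paddle=(112,253),jar=(162,200)).items(): print(nm,np.nanmedian(W[r-2:r+3,c-2:c+3].reshape(-1,3),axis=0))
# dark base plate / z 6..12mm points near
W=d['b'];C=d['bc'].astype(int)
m=(abs(W[...,2]-.008)<.006)&(C.sum(-1)<240)&(abs(W[...,1])<.5)&(W[...,0]>.4)
P=W[m];print('base',m.sum(),P.mean(0) if m.sum() else 0, np.percentile(P[:,:2],[1,99],axis=0) if m.sum() else 0)
big=cv2.resize(d['bc'][110:250,110:350],None,fx=3.2,fy=3.2,interpolation=cv2.INTER_CUBIC);cv2.imwrite('pics/topcrop.png',big)
E
```

```text
a 2769 2644 c [0.56807434 0.0909909  0.27450321] n [0.05980685 0.53282938 0.84410663] tilt 0.5658995505869342 dir 83.5957031917007
 y [-0.00447596  0.18629595] z [0.21411003 0.3339125 ] x [0.51158311 0.62094585]
b 1393 1315 c [0.54463216 0.07400296 0.28790022] n [0.05991704 0.53377691 0.84349994] tilt 0.5670300436600034 dir 83.59529748277185
 y [-0.00480534  0.18209709] z [0.21792547 0.33579704] x [0.50494144 0.60097421]
paddle [ 0.54118094 -0.06781963  0.33173275]
pf [ 0.54057527 -0.08994187  0.34212448]
pn [ 0.54213638 -0.04733001  0.32121069]
jar [ 0.49749761 -0.26151426  0.07473657]
bottle [ 0.69697726 -0.16483108  0.13950765]
rack [0.71564922 0.0348885  0.05307355]
l [ 0.56464156 -0.06733513  0.33103185]
rr [ 0.51568587 -0.06834842  0.33292301]
paddle [ 0.54247635 -0.06461916  0.32959958]
jar [ 0.4949646  -0.2630097   0.07339499]
base 591 [0.53672525 0.14416977 0.00796924] [[ 0.49544744 -0.03482882]
 [ 0.61975453  0.32311954]]
```

View pics/topcrop.png

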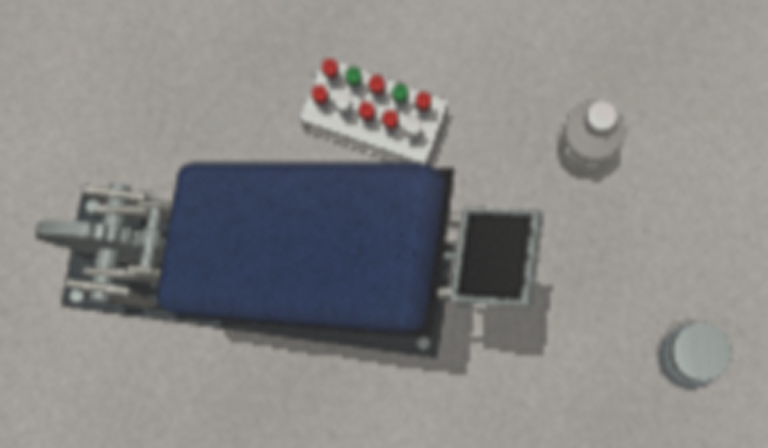

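Tilt is about 0.566 rad in both cameras. The paddle top is at (0.541,-0.068,0.332), which matches a hinge height of 100 mm (0.332 expected), and the hinge is at about (0.578,0.263). I'll go above the paddle with the jaws shut.

```bash
python3 -m jog '[[[-1,20,-17,-28,0,0,0],[-1,30,-25,-28,0,0,0],[-1,30,-25,-28,0,0,0],[-1,30,-25,-28,0,0,0],[-1,30,-25,-28,0,0,0],[-1,30,-25,-28,0,0,0],[-1,30,-25,0,0,0,0],[-1,30,-25,0,0,0,0],[-1,30,-25,0,0,0,0],[-1,30,-25,0,0,0,0]]]'
cat > t.py <<'E'
from h import *
import sys
from scipy.spatial.transform import Rotation as Ro
s=arm.state();q=s['tool_rot'];R=Ro.from_quat([q[1],q[2],q[3],q[0]])
p=s['tcp_pos'];hx=np.array([.578,.263]);u=np.array([-.1115,-.9938])
d=p[:2]-hx
print('tip',p+R.apply([0,0,.014]),'R',d@u,'lat',d@[u[1],-u[0]],'F',s['force'],'gap',s['finger_gap'],'t',s['time_s'])
g=np.array([*map(float,sys.argv[1:4])])  # R, lat, tip z
t=np.r_[hx+u*g[0]+g[1]*np.array([u[1],-u[0]]),g[2]+.014]
print('shift mm',R.inv().apply(t-p)*1e3,'R.down',R.apply([0,0,1]),'tool dir per outward/down:',R.inv().apply(np.r_[u,0]))
E
python3 t.py .345 0 .362
```

```text
time_s: 1.1
tcp_pos: [0.437, -0.2826, 0.3762]
tool_rot: [-0.0, 0.98, 0.2, -0.0]
force: [0.5, -0.1, -0.8]
finger_gap: 0.0001
tip [ 0.43703444 -0.28257569  0.36221315] R 0.5579147868664277 lat 0.07925408746966213 F [ 0.45584065 -0.14125917 -0.84467406] gap 5.067067780516361e-05 t 1.1
shift mm [ 173.88072871 -146.16895745    0.24121846] R.down [-3.79412947e-04  3.30312345e-04 -9.99999873e-01] tool dir per outward/down: [-4.92889342e-01  8.70132579e-01 -2.85959865e-04]
```

```bash
python3 -m jog '[[[-1,29,-24,0,0,0,0],[-1,29,-24,0,0,0,0],[-1,29,-24,0,0,0,0],[-1,29,-24,0,0,0,0],[-1,29,-25,0,0,0,0],[-1,29,-25,0,0,0,0],[-1,0,0,0,0,0,0],[-1,0,0,0,0,0,0]]]'
python3 t.py .345 0 .35
python3 - <<'E'
from h import *
a=cap('side')['color'];b=cap('top')['color']
a=cv2.resize(a[70:230,200:400],None,fx=2.5,fy=2.5);b=cv2.resize(b[130:290,170:370],None,fx=2,fy=2.5)
cv2.imwrite('pics/p1.png',np.hstack([a[:, :400],b[:, :400]]))
E
```

```text
time_s: 1.9
tcp_pos: [0.5393, -0.0809, 0.3759]
tool_rot: [-0.0, 0.979, 0.202, -0.001]
force: [0.1, -1.0, 0.0]
finger_gap: -0.0003
tip [ 0.53927308 -0.08094722  0.36187475] R 0.3461258958857397 lat 0.00011530258056351091 F [ 0.08327335 -0.99071082  0.04379171] gap -0.0002514103520848013 t 1.9
shift mm [ 0.66399897 -0.89614307 11.87399471] R.down [-1.57363264e-03 -3.19357870e-04 -9.99998711e-01] tool dir per outward/down: [-4.94945023e-01  8.68964827e-01  4.92837891e-04]
```

View pics/p1.png

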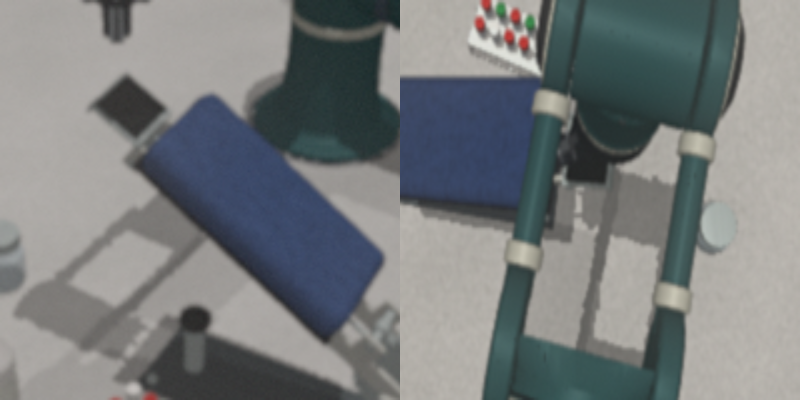

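The side crop shows the closed tips at crop (115,40), above the paddle at (130,105). That gap looks larger than planned, so I'll check it by projection.

Run:
```python
from h import *
c=cap('side');W=world(c);T=np.linalg.inv(c['world_from_camera']);K=c['camera_matrix']
for p in ([.5393,-.0809,.362],[.541,-.068,.332],[.5395,-.08,.337]):
    q=T[:3]@np.r_[p,1]; print(p,K[0,2]-K[0,0]*q[0]/q[2],K[1,2]+K[1,1]*q[1]/q[2])
for r in range(70,122,3):print(r,W[r,246].round(3),c['color'][r,246])
```

```text
[0.5393, -0.0809, 0.362] 247.14478155447924 98.75682500251783
[0.541, -0.068, 0.332] 251.85379270477526 110.85168642359127
[0.5395, -0.08, 0.337] 247.6190464967513 107.72916899859855
70 [ 0.534 -0.085  0.435] [54 54 56]
73 [ 0.547 -0.079  0.435] [68 68 69]
76 [ 0.55  -0.078  0.429] [68 69 70]
79 [ 0.549 -0.078  0.421] [71 71 71]
82 [ 0.553 -0.077  0.415] [75 74 75]
85 [ 0.548 -0.079  0.405] [73 74 74]
88 [-0.071 -0.373 -0.002] [160 163 166]
91 [-0.053 -0.365 -0.004] [164 168 171]
94 [-0.03  -0.355 -0.003] [165 169 172]
97 [-0.009 -0.345 -0.002] [168 171 175]
100 [ 0.007 -0.337 -0.004] [162 165 169]
103 [ 0.528 -0.09   0.342] [102 104 105]
106 [ 0.54  -0.084  0.341] [52 52 54]
109 [ 0.546 -0.082  0.337] [52 52 54]
112 [ 0.553 -0.078  0.333] [52 51 52]
115 [ 0.562 -0.074  0.331] [48 52 52]
118 [ 0.575 -0.068  0.332] [81 84 82]
121 [ 0.577 -0.067  0.325] [133 135 135]
```

Run:
```python
from h import *
c=cap('side');w=cap('wrist')
a=cv2.resize(c['color'][40:130,190:310],None,fx=4,fy=4)
b=cv2.resize(w['color'],(480,360))
cv2.imwrite('pics/p2.png',np.vstack([a,b])[:720] if 0 else np.hstack([a[:, :400],b[:, 80:480]]))
print(w['tool_from_camera'])
T=w['tool_from_camera'];W=world(w,T)
for r in range(180,384,12):print(r,W[r,256].round(3),w['color'][r,256])
```

```text
[[-2.94859396e-05  9.60054963e-01  2.79811487e-01  7.04624764e-02]
 [ 9.99999267e-01  3.66932150e-04 -1.15359493e-03 -8.85972906e-05]
 [-1.21018637e-03  2.79811247e-01 -9.60054270e-01 -1.65057531e-01]
 [ 0.00000000e+00  0.00000000e+00  0.00000000e+00  1.00000000e+00]]
180 [ 0.016 -0.     0.041] [41 40 43]
192 [ 0.008 -0.     0.038] [38 41 41]
204 [-0.001 -0.     0.037] [41 42 42]
216 [-0.009 -0.     0.033] [44 43 43]
228 [ 0.011 -0.    -0.032] [44 45 45]
240 [ 0.01  -0.    -0.044] [43 45 41]
252 [ 0.011 -0.    -0.056] [46 44 46]
264 [ 0.007 -0.    -0.059] [44 45 46]
276 [ 0.002 -0.    -0.06 ] [46 47 45]
288 [-0.003 -0.    -0.061] [40 38 38]
300 [-0.009 -0.    -0.061] [34 38 36]
312 [-0.376 -0.     0.377] [198 201 204]
324 [-0.408 -0.001  0.377] [198 201 204]
336 [ 0.01  -0.    -0.101] [35 33 28]
348 [ 0.01  -0.    -0.105] [35 28 31]
360 [ 0.011 -0.    -0.109] [34 32 33]
372 [ 0.011 -0.    -0.113] [32 29 27]
```

View pics/p2.png

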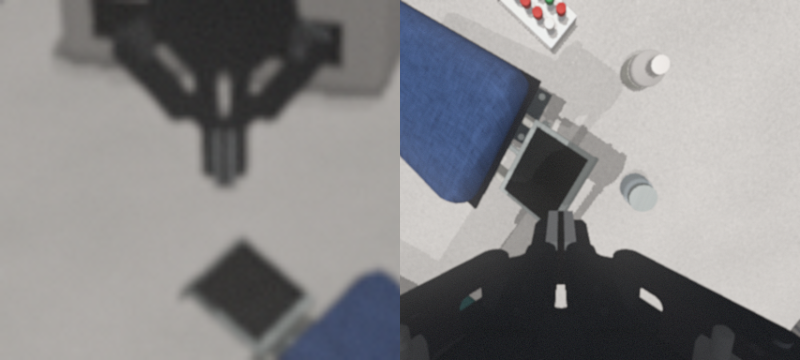

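The wrist view shows the paddle below the tips, with the closed tips ending about 20 mm behind the reported TCP. The side view agrees, and the text says 14 mm ahead. So the tips are at z≈0.40 and the paddle at 0.338. I'll come down in gentle steps and trust contact.

```bash
python3 -m jog '[[[-1,0,0,4,0,0,0],[-1,0,0,4,0,0,0],[-1,0,0,4,0,0,0],[-1,0,0,4,0,0,0],[-1,0,0,4,0,0,0],[-1,0,0,4,0,0,0],[-1,0,0,4,0,0,0],[-1,0,0,4,0,0,0],[-1,0,0,4,0,0,0],[-1,0,0,4,0,0,0]]]'; python3 -m jog '[[[-1,0,0,3,0,0,0],[-1,0,0,3,0,0,0],[-1,0,0,3,0,0,0],[-1,0,0,3,0,0,0]]]'; python3 t.py .345 0 .32
```

```text
time_s: 3.15
tcp_pos: [0.5395, -0.0816, 0.3362]
tool_rot: [0.0, 0.98, 0.201, 0.0]
force: [-0.1, -0.0, -0.2]
finger_gap: -0.0001
time_s: 3.55
tcp_pos: [0.5395, -0.0816, 0.3244]
tool_rot: [0.0, 0.98, 0.201, 0.0]
force: [1.0, -0.0, 1.2]
finger_gap: 0.0004
tip [ 0.53949475 -0.08161045  0.31041569] R 0.34676751623183166 lat -0.00015571890316068085 F [ 1.00513373 -0.03345839  1.15360346] gap 0.00035333721894792696 t 3.55
shift mm [ 0.72501829 -1.59286827 -9.58429482] R.down [ 1.32173902e-04  7.48940155e-06 -9.99999991e-01] tool dir per outward/down: [-4.93000261e-01  8.70069786e-01 -2.21803573e-05]
```

```bash
for i in 1; do python3 -m jog '[[[-1,0,0,3,0,0,0],[-1,0,0,2,0,0,0],[-1,0,0,0,0,0,0]]]'; done;  python3 -m jog '[[[-1,0,0,3,0,0,0],[-1,0,0,2,0,0,0],[-1,0,0,0,0,0,0]]]'; python3 -m jog '[[[-1,0,0,2,0,0,0],[-1,0,0,2,0,0,0],[-1,0,0,0,0,0,0]]]'; python3 -m jog '[[[-1,0,0,2,0,0,0],[-1,0,0,1,0,0,0],[-1,0,0,0,0,0,0]]]'
```

```text
time_s: 3.85
tcp_pos: [0.5395, -0.0818, 0.3202]
tool_rot: [0.0, 0.98, 0.2, 0.0]
force: [-1.5, -0.8, 3.1]
finger_gap: 0.0003
time_s: 4.15
tcp_pos: [0.5395, -0.0838, 0.3173]
tool_rot: [0.002, 0.98, 0.2, 0.001]
force: [-3.5, -4.3, 10.7]
finger_gap: 0.0
time_s: 4.45
tcp_pos: [0.5396, -0.0849, 0.314]
tool_rot: [0.004, 0.98, 0.2, 0.001]
force: [-5.4, -7.7, 11.7]
finger_gap: -0.0001
time_s: 4.75
tcp_pos: [0.54, -0.0853, 0.3114]
tool_rot: [0.004, 0.98, 0.2, 0.001]
force: [-3.4, -8.8, 12.3]
finger_gap: 0.0002
```

```bash
cat > ang.py <<'E'
from m import *
def ang():
    c=cap('side');W=world(c);C=c['color'];m=cv2.erode(pad(W,C).astype(np.uint8),np.ones((3,3)))>0
    P=W[m]
    for i in range(6):
        o=P.mean(0); n=np.linalg.svd(P-o,full_matrices=False)[2][2]; n*=np.sign(n[2]); r=(P-o)@n; P=P[abs(r)<max(.003,1.5*r.std())]
    th=np.arctan2(n[:2]@[.1115,.9938],n[2]); hx=np.array([.578,.263]);u=np.array([-.1115,-.9938])
    print('theta',th.round(4),len(P),'pressed: R',.410*np.cos(th)-.012*np.sin(th),'z',.1+.41*np.sin(th)+.012*np.cos(th))
    # paddle plane: points in front of the pad end, dark
    R=(W[...,:2]-hx)@u; z=W[...,2]; L=R*np.cos(th)+(z-.1)*np.sin(th); h=(z-.1)*np.cos(th)-R*np.sin(th)
    lat=(W[...,:2]-hx)@[u[1],-u[0]]
    k=(L>.375)&(L<.445)&(h<.03)&(h>-.02)&(abs(lat)<.04)
    if k.sum()>20:
        f=np.polyfit(L[k],h[k],1); r=h[k]-np.polyval(f,L[k]); q=abs(r)<.004; f=np.polyfit(L[k][q],h[k][q],1); print('paddle',-np.arctan(f[0]),'h at410',np.polyval(f,.41),k.sum())
    return th
if __name__=='__main__': ang()
E
python3 ang.py; python3 t.py .345 0 .3
python3 - <<'E'
from h import *
E
```

```text
theta 0.5429 2655 pressed: R 0.34483808506064734 z 0.32210514422612047
paddle 0.0466069578276024 h at410 0.0161427557405824 437
tip [ 0.54010193 -0.08538028  0.29743925] R 0.35034874329025745 lat -0.001113134852753919 F [-4.76589126 -8.72240892 12.65415954] gap 0.00011772799516112768 t 4.8
shift mm [ 1.65332129 -5.16079492 -2.60355579] R.down [ 0.00406404 -0.0074435  -0.99996404] tool dir per outward/down: [-0.49214903  0.87052386  0.00694421]
```

The arm eased to 0.543, still above the 0.46 tooth. The force on the paddle points too much along the arm towards the hinge, because the paddle swings outward as it goes down and friction resists. I'll back off and press along the arm's normal instead (outward and down).

```bash
python3 -m jog '[[[-1,0,0,-5,0,0,0],[-1,0,0,-6,0,0,0],[-1,0,0,0,0,0,0]]]'; python3 ang.py;  python3 -m jog '[[[-1,-0.5,1,2,0,0,0],[-1,-0.5,1,2,0,0,0],[-1,-0.5,1,2,0,0,0],[-1,-0.5,1,2,0,0,0],[-1,0,0,0,0,0,0]]]'; python3 ang.py;python3 t.py .35 0 .3
```

```text
time_s: 5.1
tcp_pos: [0.5398, -0.0813, 0.3192]
tool_rot: [-0.0, 0.98, 0.201, 0.001]
force: [-0.2, 0.2, 0.9]
finger_gap: 0.0001
theta 0.5423 2569 pressed: R 0.34498675808182394 z 0.3218741461914683
paddle 0.06342163172068896 h at410 0.016391997964005967 432
time_s: 5.65
tcp_pos: [0.539, -0.0862, 0.3106]
tool_rot: [-0.0, 0.98, 0.2, -0.0]
force: [-0.7, 0.7, 2.9]
finger_gap: 0.0
theta 0.5429 2633 pressed: R 0.34485818660500234 z 0.3220739316793157
paddle 0.07328010988319264 h at410 0.01498525798608652 447
tip [ 0.53907162 -0.08608672  0.29677456] R 0.35126529362148334 lat -0.0002374444100592005 F [-0.57442205  0.79638338  2.24436671] gap -9.880999651153407e-05 t 5.7
shift mm [ 0.40473765 -1.19705299 -3.22520343] R.down [-7.34432293e-05  1.80368561e-04 -9.99999981e-01] tool dir per outward/down: [-4.92823057e-01  8.70170153e-01 -1.71061356e-04]
```

```bash
python3 -m jog '[[[-1,-0.5,1,2,0,0,0],[-1,-0.5,1,2,0,0,0],[-1,0,0,0,0,0,0]]]'; python3 ang.py; python3 -m jog '[[[-1,-0.5,1,2,0,0,0],[-1,-0.5,1,2,0,0,0],[-1,0,0,0,0,0,0]]]'; python3 ang.py;python3 t.py .35 0 .3
python3 - <<'E'
from h import *
c=cap('side');cv2.imwrite('pics/p3.png',cv2.resize(c['color'][60:160,190:330],None,fx=5,fy=5,interpolation=cv2.INTER_CUBIC))
E
```

```text
time_s: 6.0
tcp_pos: [0.5388, -0.0893, 0.3074]
tool_rot: [0.001, 0.98, 0.2, -0.0]
force: [-3.4, -2.2, 6.2]
finger_gap: -0.0004
theta 0.5421 2554 pressed: R 0.3450333394206998 z 0.3218017012743594
paddle 0.10283651717152517 h at410 0.01279142709792088 466
time_s: 6.35
tcp_pos: [0.5386, -0.0916, 0.3038]
tool_rot: [0.001, 0.98, 0.2, 0.0]
force: [-4.2, -1.2, 6.8]
finger_gap: 0.0
theta 0.5324 2620 pressed: R 0.3471632136409784 z 0.3184529768496378
paddle 0.09446285740087387 h at410 0.012955681515870274 468
tip [ 0.53863944 -0.09163153  0.28981016] R 0.35679388546365765 lat -0.0004163437999015369 F [-4.63932968 -2.34755355  5.9476094 ] gap 0.00026412172093720205 t 6.4
shift mm [  2.96796389  -6.0749815  -10.20346148] R.down [ 3.86805033e-04 -2.02947650e-03 -9.99997866e-01] tool dir per outward/down: [-0.49267556  0.87025145  0.00197376]
```

View pics/p3.png

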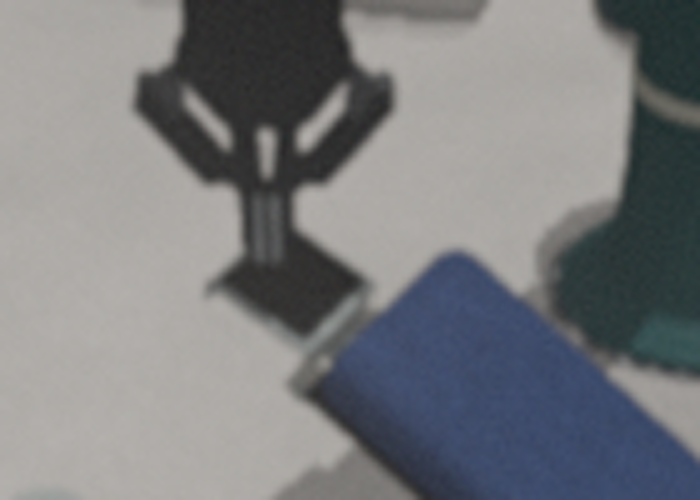

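The picture shows the tips on the outer half of the tread at (265,262). The paddle reads about 12.9 mm above the centre line, so it is fully pressed, and the arm has started to move at 6–7 N. I'll now follow the arc down.

```bash
python3 -m jog '[[[-1,-0.8,1.5,3,0,0,0],[-1,-0.8,1.5,3,0,0,0],[-1,-0.8,1.5,3,0,0,0],[-1,-0.8,1.5,3,0,0,0],[-1,-0.8,1.5,3,0,0,0],[-1,-0.8,1.5,3,0,0,0]]]'; python3 ang.py; python3 t.py .37 0 .3
```

```text
time_s: 7.05
tcp_pos: [0.5376, -0.102, 0.286]
tool_rot: [0.001, 0.98, 0.2, -0.0]
force: [-5.5, -1.9, 7.8]
finger_gap: -0.0001
theta 0.4856 2594 pressed: R 0.357004311590422 z 0.3019701005244312
paddle 0.11216594639763482 h at410 0.012353954365950742 441
tip [ 0.53738226 -0.10229666  0.27136506] R 0.36752317544274254 lat -0.00036811153409575554 F [-4.34319812 -1.89659219  8.04521259] gap -0.00022464646362242794 t 7.1
shift mm [ -1.59732195   2.06005074 -28.62808494] R.down [-5.42976233e-04 -2.63631950e-03 -9.99996377e-01] tool dir per outward/down: [-0.49267131  0.87025197  0.00268052]
```

```bash
python3 -m jog '[[[-1,-0.8,1.4,3,0,0,0],[-1,-0.8,1.4,3,0,0,0],[-1,-0.8,1.4,3,0,0,0],[-1,-0.8,1.4,3,0,0,0],[-1,-0.8,1.4,3,0,0,0],[-1,-0.8,1.4,3,0,0,0],[-1,-0.7,1.3,3,0,0,0],[-1,-0.7,1.3,3,0,0,0],[-1,-0.7,1.3,3,0,0,0]]]'; python3 ang.py; python3 t.py .385 0 .3
```

```text
time_s: 8.0
tcp_pos: [0.536, -0.1159, 0.2586]
tool_rot: [0.001, 0.98, 0.2, -0.0]
force: [-5.7, -1.3, 7.6]
finger_gap: -0.0003
theta 0.4143 2535 pressed: R 0.37048903379368153 z 0.27601669193182876
paddle 0.1089475385372924 h at410 0.012038437156654903 436
tip [ 0.53579849 -0.11615184  0.24401246] R 0.3814731811442794 lat -0.00034476417012477685 F [-3.3669816  -3.19256467  6.91743796] gap -0.000372115781672929 t 8.05
shift mm [ -2.14911942   3.0205877  -55.97870463] R.down [-9.18522194e-04 -2.29685564e-03 -9.99996940e-01] tool dir per outward/down: [-0.49281022  0.87017417  0.00238503]
```

Passed the 0.46 tooth at steady force. Continuing.

```bash
python3 -m jog '[[[-1,-0.7,1.2,3.2,0,0,0],[-1,-0.7,1.2,3.2,0,0,0],[-1,-0.7,1.2,3.2,0,0,0],[-1,-0.6,1.2,3.2,0,0,0],[-1,-0.6,1.2,3.2,0,0,0],[-1,-0.6,1.1,3.2,0,0,0],[-1,-0.6,1.1,3.2,0,0,0],[-1,-0.6,1.1,3.2,0,0,0],[-1,-0.6,1,3.2,0,0,0],[-1,-0.6,1,3.2,0,0,0]]]'; python3 ang.py; python3 t.py .395 0 .3
```

```text
time_s: 9.05
tcp_pos: [0.5347, -0.1291, 0.2265]
tool_rot: [0.001, 0.98, 0.201, -0.0]
force: [-4.7, -3.4, 6.6]
finger_gap: -0.0001
theta 0.3337 2537 pressed: R 0.38344842018477665 z 0.24564102807175922
paddle 0.10374637611306109 h at410 0.011865272897319507 410
tip [ 0.53452051 -0.12932704  0.21188625] R 0.39470130042426493 lat -0.000541754810250721 F [-3.07255704 -3.7777135   6.38691562] gap 0.00018860899808037426 t 9.1
shift mm [ -0.79983877   0.2208202  -88.11217309] R.down [-8.40262757e-04 -2.87217468e-03 -9.99995522e-01] tool dir per outward/down: [-0.49290124  0.87012089  0.00294806]
```

```bash
python3 -m jog '[[[-1,-0.5,1,3.2,0,0,0],[-1,-0.5,1,3.2,0,0,0],[-1,-0.5,1,3.2,0,0,0],[-1,-0.5,1,3.2,0,0,0],[-1,-0.5,0.9,3.2,0,0,0],[-1,-0.5,0.9,3.2,0,0,0],[-1,-0.5,0.8,3.2,0,0,0],[-1,-0.5,0.8,3.2,0,0,0],[-1,-0.4,0.8,3.2,0,0,0],[-1,-0.4,0.8,3.2,0,0,0]]]'; python3 ang.py; python3 t.py .405 0 .3
```

```text
time_s: 10.1
tcp_pos: [0.5339, -0.1393, 0.1943]
tool_rot: [0.001, 0.98, 0.201, -0.0]
force: [-4.6, -3.6, 6.2]
finger_gap: 0.0003
theta 0.2561 2408 pressed: R 0.3935875943169398 z 0.21546776866209905
paddle 0.11517528878336682 h at410 0.010985425764457567 383
tip [ 0.5336981  -0.13946321  0.17972904] R 0.40486723312274314 lat -0.0008540898506974695 F [-3.62546045 -3.92828486  5.68789807] gap -0.00012767999794962458 t 10.15
shift mm [-1.04339125e+00 -7.23029092e-03 -1.20269632e+02] R.down [-7.94615431e-04 -2.81200553e-03 -9.99995731e-01] tool dir per outward/down: [-0.49305074  0.87003641  0.00288317]
```

```bash
python3 -m jog '[[[-1,-0.6,1,3.2,0,0,0],[-1,-0.6,1,3.2,0,0,0],[-1,-0.6,1,3.2,0,0,0],[-1,-0.5,0.9,3.2,0,0,0],[-1,-0.5,0.9,3.2,0,0,0],[-1,-0.5,0.8,3.2,0,0,0],[-1,-0.5,0.8,3.2,0,0,0],[-1,-0.5,0.8,3.2,0,0,0],[-1,-0.4,0.8,3.2,0,0,0],[-1,-0.4,0.8,3.2,0,0,0]]]'; python3 ang.py; python3 t.py .415 0 .3
```

```text
time_s: 11.15
tcp_pos: [0.5331, -0.1473, 0.1618]
tool_rot: [-0.0, 0.98, 0.2, 0.0]
force: [-1.6, 2.5, 4.4]
finger_gap: 0.0
theta 0.1772 2357 pressed: R 0.4014612218368819 z 0.18410045993475846
paddle 0.11414001920500977 h at410 0.0111338471181378 369
tip [ 0.5330581  -0.14745437  0.14714711] R 0.41293331785618864 lat -0.0011025014049508633 F [-0.27671459  1.6749395   4.1612773 ] gap -2.5845745217902514e-05 t 11.2
shift mm [  -1.92471609    1.15867861 -152.8547313 ] R.down [ 9.41610241e-05  9.05296364e-04 -9.99999586e-01] tool dir per outward/down: [-0.49290293  0.87012445 -0.00091018]
```

```bash
python3 -m jog '[[[-1,-0.4,0.6,3.2,0,0,0],[-1,-0.4,0.6,3.2,0,0,0],[-1,-0.4,0.6,3.2,0,0,0],[-1,-0.3,0.6,3.2,0,0,0],[-1,-0.3,0.6,3.2,0,0,0],[-1,-0.3,0.5,3.2,0,0,0],[-1,-0.3,0.5,3.2,0,0,0],[-1,-0.3,0.5,3.2,0,0,0],[-1,-0.3,0.4,3.2,0,0,0],[-1,-0.3,0.4,3.2,0,0,0]]]'; python3 ang.py; python3 t.py .42 0 .3
```

```text
time_s: 12.2
tcp_pos: [0.5325, -0.1542, 0.1295]
tool_rot: [0.0, 0.98, 0.201, 0.0]
force: [1.2, 3.0, 5.3]
finger_gap: -0.0
theta 0.1007 2232 pressed: R 0.4067180259485824 z 0.153145530089446
paddle 0.11025004795122678 h at410 0.010818405190110382 343
tip [ 0.5322546  -0.15433905  0.1149381 ] R 0.41984674083289797 lat -0.001066004893869239 F [1.5466852  1.08449907 3.88183289] gap -0.0001039887488443089 t 12.25
shift mm [  -0.98949803   -0.2679885  -185.06221895] R.down [ 3.48535154e-04 -4.28928806e-04 -9.99999847e-01] tool dir per outward/down: [-4.92990971e-01  8.70074964e-01  3.87407778e-04]
```

```bash
python3 -m jog '[[[-1,-0.1,0.2,3.2,0,0,0],[-1,-0.1,0.2,3.2,0,0,0],[-1,-0.1,0.2,3.2,0,0,0],[-1,-0.1,0.2,3.2,0,0,0],[-1,0,0,3.2,0,0,0],[-1,0,0,3.2,0,0,0],[-1,0,0,3,0,0,0],[-1,0,0,3,0,0,0],[-1,0,0,3,0,0,0],[-1,0,0,3,0,0,0]]]'; python3 ang.py; python3 t.py .42 0 .3
```

```text
time_s: 13.25
tcp_pos: [0.5321, -0.1568, 0.0986]
tool_rot: [0.002, 0.98, 0.201, -0.0]
force: [-0.7, -2.0, 5.6]
finger_gap: 0.0
theta 0.0256 2197 pressed: R 0.4095579497614872 z 0.12250079525632682
paddle 0.11565623831335031 h at410 0.010939835156680427 313
tip [ 0.53197712 -0.15677825  0.0841172 ] R 0.4222636655790568 lat -0.0010620599142123922 F [ 1.59343835 -3.48611991  4.44357886] gap -5.358394944655837e-05 t 13.3
shift mm [-7.63321404e-02 -1.84023443e+00 -2.15889186e+02] R.down [ 5.64662712e-05 -3.13388529e-03 -9.99995088e-01] tool dir per outward/down: [-0.49347589  0.86979456  0.00310816]
```

```bash
python3 -m jog '[[[-1,0,0,2,0,0,0],[-1,0,0,2,0,0,0],[-1,0,0,2,0,0,0],[-1,0,0,1.5,0,0,0],[-1,0,0,1.5,0,0,0],[-1,0,0,1,0,0,0],[-1,0,0,0,0,0,0]]]'; python3 ang.py; python3 t.py .42 0 .3
```

```text
time_s: 14.0
tcp_pos: [0.532, -0.1569, 0.0886]
tool_rot: [0.002, 0.98, 0.201, -0.0]
force: [0.2, -4.1, 4.6]
finger_gap: 0.0003
theta 0.0015 2098 pressed: R 0.40998108559217383 z 0.11262970532762229
paddle 0.1285014339674615 h at410 0.010597039245562524 289
tip [ 0.53206814 -0.15663906  0.07466587] R 0.422121221330721 lat -0.0011357755260581102 F [-0.37596747 -3.59226912  4.47579585] gap 0.0002160997743172779 t 14.05
shift mm [-1.57301371e-01 -1.80010291e+00 -2.25339503e+02] R.down [ 1.90922438e-04 -2.71501474e-03 -9.99996296e-01] tool dir per outward/down: [-0.493286    0.8699037   0.00267689]
```

```bash
python3 -m jog '[[[-1,-0.2,0.4,1,0,0,0],[-1,-0.2,0.4,1,0,0,0],[-1,0,0,0,0,0,0]]]'; python3 -m jog '[[[-1,-0.2,0.4,1,0,0,0],[-1,-0.2,0.4,1,0,0,0],[-1,0,0,0,0,0,0]]]'; python3 ang.py; python3 t.py .42 0 .3
```

```text
time_s: 14.35
tcp_pos: [0.5321, -0.1568, 0.0874]
tool_rot: [0.001, 0.98, 0.201, -0.0]
force: [-2.3, -3.7, 8.8]
finger_gap: -0.0005
time_s: 14.65
tcp_pos: [0.5323, -0.157, 0.0869]
tool_rot: [0.0, 0.98, 0.201, 0.0]
force: [-5.7, -0.8, 17.8]
finger_gap: 0.0002
theta -0.0002 2136 pressed: R 0.41000250153655265 z 0.11191422401036392
paddle 0.12477711955236297 h at410 0.010416161295056577 303
tip [ 0.53230022 -0.15703314  0.07290435] R 0.42251820614810925 lat -0.0014087209949401407 F [-5.43106379 -1.16293864 18.5480879 ] gap 0.0003593572822223165 t 14.7
shift mm [ 7.18968450e-02 -2.70301465e+00 -2.27097562e+02] R.down [ 5.56111211e-04 -5.11598821e-04 -9.99999715e-01] tool dir per outward/down: [-4.93083071e-01  8.70022744e-01  4.46420509e-04]
```

The arm is bottomed: force rose to 18 N with no further travel, and theta is about 0. I'll lift the hand straight off, gently and then further.

```bash
python3 -m jog '[[[-1,0,0,-3,0,0,0],[-1,0,0,-4,0,0,0],[-1,0,0,-4,0,0,0],[-1,0,0,-5,0,0,0],[-1,0,0,-8,0,0,0],[-1,0,0,-12,0,0,0],[-1,0,0,-20,0,0,0],[-1,0,0,-30,0,0,0],[-1,0,0,-40,0,0,0],[-1,0,0,-40,0,0,0]]]'; python3 -m jog '[[[-1,-20,17,-20,0,0,0],[-1,-30,25,0,0,0,0],[-1,-30,25,0,0,0,0],[-1,-30,25,0,0,0,0],[-1,-30,25,0,0,0,0],[-1,-30,25,0,0,0,0],[-1,-20,17,0,0,0,0],[-1,0,0,0,0,0,0],[-1,0,0,0,0,0,0]]]';python3 ang.py
python3 - <<'E'
from h import *
a=cap('side')['color'];b=cap('top')
W=world(b)
for nm,(r,c) in dict(jar=(220,328),bottle=(146,298),rack=(144,228)).items(): print(nm,np.nanmedian(W[r-2:r+3,c-2:c+3].reshape(-1,3),axis=0))
b=b['color']
cv2.imwrite('pics/end.png',np.hstack([cv2.resize(a[90:290,170:400],(400,348)),cv2.resize(b[100:260,110:350],(400,348))]))
E
```

```text
time_s: 15.7
tcp_pos: [0.5313, -0.1566, 0.252]
tool_rot: [-0.0, 0.98, 0.201, -0.0]
force: [0.3, -0.4, 0.7]
finger_gap: -0.0002
time_s: 16.6
tcp_pos: [0.4195, -0.3777, 0.2709]
tool_rot: [-0.0, 0.98, 0.2, 0.0]
force: [-0.0, 0.0, 0.1]
finger_gap: -0.0002
theta -0.0011 2109 pressed: R 0.41001297832829 z 0.11154805621588428
paddle -0.09513316578292368 h at410 0.021316602414066528 316
jar [ 0.49751575 -0.26129784  0.07565663]
bottle [ 0.69661495 -0.1647823   0.13956591]
rack [0.71528856 0.03496947 0.05234358]
```

View pics/end.png

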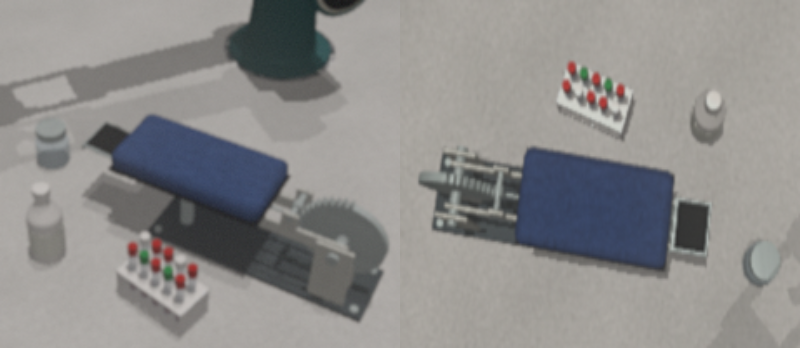

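The arm lies level on its rest post, the paddle is up (21.3 mm against 22 expected), and the rack, bottle and jar have not moved.

```bash
python3 -c "
from bench import arm
print(arm.hand_in())"
```

```text
the job is handed in; nothing more can be done
None
```

The armrest is fully down on its rubber rest with the paddle sprung back up, and I handed the job in at about 17 s of the 35 s. I pressed the paddle with the shut fingertips, eased the arm down its arc at about 33 mm/s with the paddle held down, then lifted the hand clear.

**Last checks**
- **Arm:** its angle measures −0.001 rad. It bottomed on the rest with the push rising to about 18 N and no further travel.
- **Paddle:** its top is 21.3 mm above the arm's centre line, against 22 mm when up. The pawl itself can't be seen, so I infer from the paddle that it has dropped back in.
- **Rack, bottle and jar:** each is within 1 mm of where it stood at the start.
- **Hand:** clear of everything, with wrist force about 0 N.

**What did not go to plan**
- **First press:** pushing straight down was a poor direction and lowered the arm from 0.566 to 0.543 rad before the paddle was fully pressed. That was above the 0.46 tooth. I backed off and pressed square to the arm before going on.
- **Fingertip position:** both cameras and the contact put the closed fingertips about 20 mm behind the reported TCP, not 14 mm ahead as described. I went by contact.
- **Paddle angle:** the angle fitted from the depth image read about 0.1 rad too low throughout. I used the paddle's height instead, and it stayed at the pressed value of 10–13 mm through the lowering.

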